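# Level the pod shelf with a spirit level

### The job

The little pod shelf on the dresser slopes. Lay the pocket spirit level lengthwise along the cork strip on the shelf, let go of it and press it down firmly so that it sits flat and shows the slope; then turn the knob of the shelf's adjustable foot until the bubble rests centred between its two lines. Finally press down firmly on the level again, from above, and finish while still holding it pressed to the shelf with the bubble centred; leave the kettle, the mugs, the tea jar and the pod box where they are.

Things in the scene. Friction and masses are not known exactly. Their poses are not given: they have to be found in the camera images.
- level_mid (a point): Pocket spirit level, a loose aluminium bar with black ends, 140 mm long (its x), 24 wide (y), 30 tall (z), 180 to 290 g, starting upright on the dresser right of the shelf. Point: its centre, 15 mm above its underside. Mid-top window (60 x 18 mm) shows a yellow vial, white bubble and two dark lines 9 mm either side of the middle. The solid black ends, 30 to 70 mm from the middle, suit pressing.
- level: The same spirit level; origin at the centre of its underside, axes as above.
- bubble (a joint): Place of the bubble along its curved vial, as an angle in rad about the level's y axis: 0 is the middle, 0.0025 rad is 1 mm, positive towards the level's own +x end, at most 0.04 (16 mm) either way. The bubble goes to the higher end; at rest the value equals the slope along the level (0.01 rad of slope: 4 mm). It comes to rest in about 1 s. Centred is within 0.006 rad (2.4 mm) of zero.
- cork_strip (a point): Centre of the cork strip (170 x 50 mm, flush) on the shelf's top, where the level belongs, lying along the strip's y axis, either way round. x runs across the shelf, y along it, z up out of the board. The knob stands at y = -155 mm, the pod turntable (radius 50, height 82 mm) at y = +135 mm. At the start the knob's end is the lower, by 0.01 to 0.03 rad.
- shelf: White shelf board, 380 mm long (its y), 130 deep (x), 14 thick, its top about 75 mm above the dresser; knob on its -y end, pod turntable on its +y end. Origin: on the tilting line, in the top face above the two plain feet, 175 mm along +y from the centre of the cork strip.
- knob_bar (a point): Middle of the grip bar of the black knob on the shelf's adjustable foot, 55 mm above the board. The bar is 42 mm long (its own x), 13 thick (y), 30 tall (z), free on all sides; below it a 42 mm round collar, its top 15 mm below this point. The knob turns about its own z axis and rises with the board, 6.6 mm per rad of turn.
- foot_knob (a joint): Turn of the knob in rad, 0 to 2.6, growing clockwise seen from above. Clockwise raises the knob's end by 0.02 rad of slope per rad, moving the bubble about 8 mm per rad. Starts at 0.2 to 0.45; the shelf is level at about 1.05 to 1.55, differing from run to run. It is stiff (about 0.15 N m) and stays where left; pressing the level with over 40 N can push the foot down again.
- kettle: Bystander: steel kettle with its lid flipped open, 160 mm across, about 260 mm tall, on the tray to the left. Origin at its underside.
- mug_a: Bystander: blue stoneware mug, 80 mm across, 90 mm tall, on the tray. Origin at its underside.
- mug_b: Bystander: a like blue mug on the dresser, behind the level. Origin at its underside.
- tea_jar: Bystander: glass jar with a wooden lid, 70 mm across, 110 mm tall, behind the shelf. Origin at its underside.
- pod_box: Bystander: cardboard box 90 x 140 x 60 mm tall, behind the shelf. Origin at its underside.
Mind the look-alikes: they are no part of the job. Of the things like the level, leave any that is orange or red; of the rest the larger one is meant.

How it is judged:
By the outcome, as a careful person would: the job done as asked, in the order asked, and still so for the second after the job is handed in, while the arm keeps its last pose, push and grip.
It also fails if it takes over 72 s, if anything falls off the work surface, if the arm or the gripper's body presses on something with over 40 N, if the wrist force passes 120 N, or if a joint passes its speed limit or range.

### The arm

A 6-joint arm with a two-finger parallel gripper is mounted at the origin on the work surface. World frame = base frame: x ahead of the robot, y to its left, z up, the work surface at z = 0. Lengths are in m, angles in rad, forces in N, time in s.
With the tool pointing down it reaches from about 0.25 to 0.775 m from the base axis. Payload 8.9 kg.
Tool frame: the origin (TCP) lies at the very end of the fingers, on their centre line; the grasp point (between the pads) lies 19 mm behind it (bot.tcp_to_grasp is the distance from the TCP to the grasp point, in m); z points along the fingers, y is the direction in which the jaws open and shut (so a half turn about z gives the same grasp; the last joint's range is limited). The gripper opens to 85 mm and grips with 20 to 120 N. Pads are 22 mm wide; open, the fingers measure 114 mm over their backs; the gripper's body (76 mm by 85 mm) begins 54 mm behind the grasp point. The pads swing forward as they close: fully open they stand 13 mm farther back than shut.
Start: joints at [-1.426, 0.291, -0.153, 1.127, 0, 1.431], TCP at [0.147, -0.504, 0.231] pointing down, gripper open.
Joint ranges: [-2.52, 2.52], [-0.91, 1.74], [-1.3, 1.37], [-1.96, 2.02], [-1.52, 1.47], [-3.14, 3.14]. Speed limits (rad/s): [2.22, 2.22, 2.79, 3.14, 3.14, 3.14].

### API

Orientations are given as a rotation vector (axis times angle).
In Python, from station import bot gives the robot as it stands. The module is installed in compiled form; this text tells all that it offers.
- The arm moves only by the shell command python3 -m inch 'ROWS' [FORCE]. ROWS is JSON, a list that holds one entry, the list of rows, each a list of 5 numbers: the shift along the world's x, y, z in mm, then the turn about the world's z in rad, then the finger opening in mm, from 0 to 85.4. A call has 1 to 5 rows; each row is the pose to reach, as a shift and turn from the pose commanded when the call began; what a row does not reach only later rows make up. A row lasts 1/8 s, in which the tool goes at most 62.5 mm and 10.7 degrees, less where a joint would pass 70% of its speed; a pose out of reach is approached as far as the arm can. A call with a gripper value outside its range is refused whole. The fingers move at their own pace and stop on an object; FORCE is the grip in N (left out, the last holds). Time passes only in rows, so rows that repeat a pose let the fingers close. It gives the time, the measured TCP pose, the force and the opening at its end, in the units of the state.
- bot.get_state(): the state, without advancing time (a new reading comes with each control period).
- bot.snapshot(name): name is "side" or "top" or "wrist"; returns the picture (384x512x3 uint8, red, green, blue); there is no depth.
- bot.calibration(name): a dict with "camera_matrix" (3x3 intrinsics, pixels), "k1" (the pictures are not rectified: a ray, as slopes to the right and down, at radius r is drawn at 1 + k1 r^2 times it, then the intrinsics apply), "eye" and "orientation" of the camera in the world; the wrist camera has in their place "hand_eye" (4x4, takes a point from camera to tool coordinates, whose origin is the TCP and whose axes are the flange's). Camera axes: x right, y down, z forward; pixel columns grow to the right and rows downward; lengths in m; the calibration is good to about 2 mm. A picture is of the moment at which its call begins: read the wrist's pose just before it. calibration takes no time and is no camera call.
- bot.sign_off(): hands the job in, once; it reports no verdict.
Trained networks look in the newest picture that a camera, given by its name, has taken for a name from the list of things; names that differ only in an ending like _2 or _b are one class to them, and where a whole thing is asked for, a point or a joint stands for the part that bears it (a point fixed in the world has none). Each returns a list of dicts, best first, with "p" (0 to 1); they miss things now and then, are a little off and sometimes report something else, mostly with a low value. They report only what shows in the picture. A call takes as long as a camera call. They do not tell look-alikes from the thing itself.
- bot.silhouettes(camera, label): "mask" (384x512 bool, what is visible of it) and "extent" ([left, top, right, bottom] in pixels, round what is visible of it).
The state is a dict: "time": time; "joint_pos": joint angles; "qd": joint speeds; "joint_torque": joint torques, N m; "tool_pos": TCP position; "orientation": TCP orientation; "contact_force": force on the tool from outside, world axes, zero at the start; "torque": the same for the moment, N m; "gripper_width": opening from 0.0 (shut) to 1.0 (fully open).
Only numpy, scipy, OpenCV 4.12 (cv2) and the standard library are available. Lean on these libraries where they do the work, as an engineer would, in place of code of your own. Each camera call takes 0.05 s, during which the arm holds its last target.

## Working session

There is one attempt and no reset: what is moved stays moved. The work goes in short steps, Python scripts to look and compute and a shell command to move; the robot and the scene stay as the last step left them, time stands still between calls to the robot, and variables do not carry over. Pictures are saved under pics/ and viewed, and the job is handed in when it is done.

```bash
mkdir -p pics
cat > h.py <<'E'
import numpy as np, cv2
from station import bot
from scipy.spatial.transform import Rotation as R
def snap(n,f):
    im=bot.snapshot(n); cv2.imwrite(f'pics/{f}.png',im[:,:,::-1]); return im
E
python3 - <<'E'
from h import *
s=bot.get_state()
for k,v in s.items(): print(k,np.round(v,3))
for n in('side','top','wrist'):
    snap(n,n+'0'); print(n,bot.calibration(n))
E
```

```text
time 0.0
joint_pos [-1.426  0.291 -0.154  1.127  0.     1.431]
qd [-0.001  0.001 -0.     0.001  0.001 -0.   ]
joint_torque [ 0.0000e+00 -5.3713e+01  3.3138e+01  1.6000e-02 -0.0000e+00  0.0000e+00]
tool_pos [ 0.147 -0.504  0.231]
orientation [-3.109 -0.444 -0.   ]
contact_force [ 0.324 -0.42   0.295]
torque [0.011 0.01  0.012]
gripper_width 0.998
side {'camera_matrix': array([[491.24164697,   0.        , 256.87895188],
       [  0.        , 491.24164697, 198.18503268],
       [  0.        ,   0.        ,   1.        ]]), 'k1': -0.1924551874168128, 'eye': array([0.2711307 , 1.20955819, 0.76744136]), 'orientation': array([-0.36266583,  2.67593475, -1.40050635])}
top {'camera_matrix': array([[387.30459297,   0.        , 256.13819772],
       [  0.        , 387.30459297, 193.37236742],
       [  0.        ,   0.        ,   1.        ]]), 'k1': -0.025204478213090735, 'eye': array([0.35619007, 0.02239   , 1.10110796]), 'orientation': array([-2.1181208 ,  2.13979618, -0.15379646])}
wrist {'camera_matrix': array([[340.20718994,   0.        , 256.44587944],
       [  0.        , 340.20718994, 189.8929599 ],
       [  0.        ,   0.        ,   1.        ]]), 'k1': -0.08982346904521675, 'hand_eye': array([[-4.67341621e-04, -9.58911829e-01, -2.83703869e-01,
         7.30701217e-02],
       [ 9.99999847e-01, -3.63965106e-04, -4.17093726e-04,
        -9.35806069e-04],
       [ 2.96697799e-04, -2.83704020e-01,  9.58911852e-01,
        -1.42576811e-01],
       [ 0.00000000e+00,  0.00000000e+00,  0.00000000e+00,
         1.00000000e+00]])}
```

View pics/top0.png

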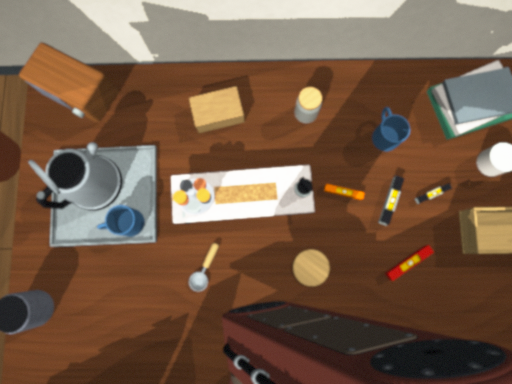

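View pics/side0.png

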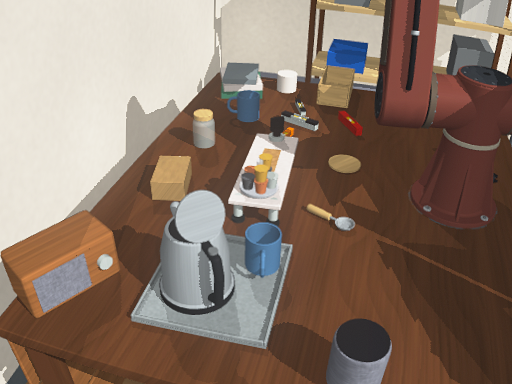

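View pics/wrist0.png

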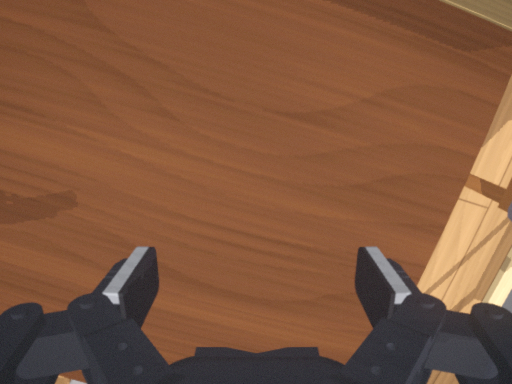

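Top view level-like objects: orange (345,192), silver (391,201), smaller silver (433,191) and red (410,263). Orange and red are out. Of the two silver ones, the one at (391,201) is larger, so that is the target. I'll confirm it in a crop and measure.

```bash
cat >> h.py <<'E'
def campose(n,st=None):
    c=bot.calibration(n)
    if n=='wrist':
        T=np.eye(4);T[:3,:3]=R.from_rotvec(st['orientation']).as_matrix();T[:3,3]=st['tool_pos']
        M=T@c['hand_eye']; return c,M[:3,:3],M[:3,3]
    return c,R.from_rotvec(c['orientation']).as_matrix(),np.array(c['eye'])
def ray(n,px,st=None):
    c,Rm,e=campose(n,st);K=c['camera_matrix']
    d=cv2.undistortPoints(np.array([[px]],float),K,np.array([c['k1'],0,0,0,0.]))[0,0]
    # k1 model: distorted = slope*(1+k1 r^2) -> same as OpenCV
    return e,Rm@np.array([d[0],d[1],1.])
def onz(n,px,z,st=None):
    e,d=ray(n,px,st);return e+d*(z-e[2])/d[2]
def tri(obs):
    A=np.zeros((3,3));b=np.zeros(3)
    for e,d in obs:
        d=d/np.linalg.norm(d);P=np.eye(3)-np.outer(d,d);A+=P;b+=P@e
    x=np.linalg.solve(A,b);res=[np.linalg.norm(np.cross(x-e,d/np.linalg.norm(d))) for e,d in obs];return x,res
def proj(n,p,st=None):
    c,Rm,e=campose(n,st);q=Rm.T@(np.array(p)-e);s=q[:2]/q[2];s=s*(1+c['k1']*(s@s));K=c['camera_matrix'];return K[:2,:2]@s+K[:2,2]
E
python3 - <<'E'
from h import *
im=cv2.imread('pics/top0.png')
cv2.imwrite('pics/crop1.png',cv2.resize(im[150:250,300:470],None,fx=4.5,fy=4.5,interpolation=cv2.INTER_CUBIC))
cv2.imwrite('pics/crop2.png',cv2.resize(im[150:240,160:330],None,fx=4.5,fy=4.5,interpolation=cv2.INTER_CUBIC))
for l in('level','knob_bar','cork_strip','shelf'):
  for cam in ('top','side'):
    for d in bot.silhouettes(cam,l):
        m=d['mask'];ys,xs=np.nonzero(m)
        (c,sz,a)=cv2.minAreaRect(np.c_[xs,ys].astype(np.float32))
        print(l,cam,round(d['p'],2),np.round(d['extent']),m.sum(),np.round(c,1),np.round(sz,1),round(a,1))
for p in[(391,201),(433,191),(345,192)]: print(onz('top',p,.03))
for p in[(304,186)]: print(onz('top',p,.14))
for p in[(216,194),(275,189)]: print(onz('top',p,.075))
print(bot.get_state()['time'])
E
```

```text
level top 0.91 [382. 245. 435. 280.] 600 [408.7 262.8] [11.8 53.6] 57.2
level top 0.8 [325. 186. 362. 203.] 301 [343.5 191.6] [38.6  8.2] 14.0
level top 0.72 [380. 174. 405. 222.] 591 [390.6 200. ] [12.3 50.3] 17.7
level top 0.53 [417. 182. 449. 204.] 260 [433.2 193.4] [ 7.2 37.6] 63.4
level side 0.81 [337. 111. 364. 133.] 289 [349.2 122.8] [29.7 10.6] 45.0
level side 0.59 [279. 108. 317. 131.] 404 [299.3 119.8] [39.5 10.8] 18.4
level side 0.55 [283. 126. 295. 137.] 80 [288.1 131.7] [9.5 9.5] 18.4
knob_bar top 0.62 [297. 179. 310. 192.] 192 [304.4 186.2] [15.2 14.3] 26.6
knob_bar side 0.78 [268. 119. 282. 134.] 204 [275.5 126. ] [18. 13.] 90.0
cork_strip top 0.61 [174. 165. 314. 226.] 6887 [241.6 193.6] [ 49.6 143.2] 85.2
cork_strip side 0.62 [284. 111. 320. 130.] 404 [299.6 120.4] [37.9 11.7] 18.4
cork_strip side 0.56 [228. 118. 299. 209.] 3776 [264.8 163. ] [52.3 97.3] 15.1
shelf top 0.81 [170. 165. 314. 225.] 6564 [241.7 193.7] [ 48.4 142. ] 85.9
shelf side 0.66 [226. 118. 296. 212.] 3797 [265.5 162.4] [52.  97.8] 15.3
[ 0.50522831 -0.33476885  0.03      ]
[ 0.53207394 -0.45413391  0.03      ]
[ 0.53211771 -0.20795348  0.03      ]
[ 0.53056634 -0.08198645  0.14      ]
[0.52333689 0.14779787 0.075     ]
[ 0.53509813 -0.01100235  0.075     ]
0.55
```

View pics/crop1.png

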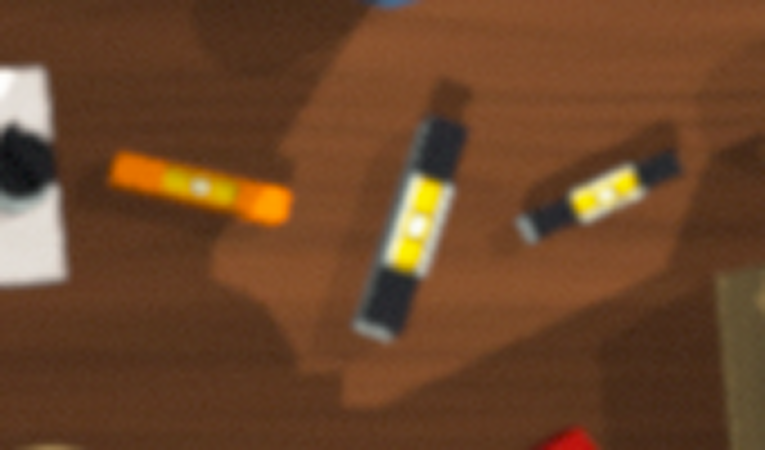

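View pics/crop2.png

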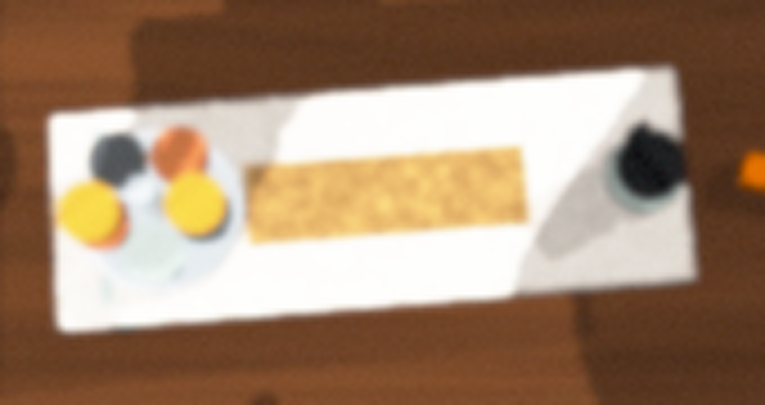

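Confirmed: the big silver level with black ends spans crop (445,127)–(378,330), which is original (399,178)–(384,223). Cork strip is at crop (247–527, 148–243). Next I'll work out the move to a wrist view.

Run:
```python
from h import *
im=cv2.imread('pics/top0.png')
def c1(x,y): return (300+(x+.5)/4.5-.5,150+(y+.5)/4.5-.5)
def c2(x,y): return (160+(x+.5)/4.5-.5,150+(y+.5)/4.5-.5)
a=onz('top',c1(447,124),.03)
# top-face end centers
t=onz('top',c1(448,122),.03); b=onz('top',c1(384,329),.03)
print('level',t,b,(t+b)/2,np.linalg.norm(t-b),np.arctan2(*(t-b)[[1,0]]))
C=[onz('top',c2(*p),.075) for p in[(247,169),(520,149),(527,222),(251,243)]]
print('cork',np.round(C,4),np.mean(C,0)); d=(C[0]+C[3]-C[1]-C[2]);print('strip +y dir angle',np.arctan2(d[1],d[0]),np.linalg.norm(d)/2)
S=[onz('top',c2(*p),.075) for p in[(47,113),(676,66),(697,280),(60,332)]]
d=(S[0]+S[3]-S[1]-S[2]);print('shelf',np.round(S,4),np.arctan2(d[1],d[0]),np.linalg.norm(d)/2)
print('knob',onz('top',(304.4,186.2),.145))
m=R.from_rotvec(bot.get_state()['orientation']).as_matrix();print(np.round(m,3), np.arctan2(m[1,0],m[0,0]))
```

```text
level [ 0.57388256 -0.36220822  0.03      ] [ 0.44492017 -0.31420499  0.03      ] [ 0.50940136 -0.33820661  0.03      ] 0.13760671415914089 -0.3563369720076616
cork [[ 0.5421  0.152   0.075 ]
 [ 0.5523 -0.0117  0.075 ]
 [ 0.508  -0.0152  0.075 ]
 [ 0.4973  0.1492  0.075 ]] [0.52490637 0.06858514 0.075     ]
strip +y dir angle 1.6346027179736826 0.1644023076119577
shelf [[ 0.5779  0.2736  0.075 ]
 [ 0.602  -0.1066  0.075 ]
 [ 0.4722 -0.1149  0.075 ]
 [ 0.4453  0.2623  0.075 ]] 1.6380815074613806 0.3795501920477605
knob [ 0.52913828 -0.0824292   0.145     ]
[[ 0.96  0.28  0.  ]
 [ 0.28 -0.96  0.  ]
 [ 0.   -0.   -1.  ]] 0.28376016751874106
```

```bash
python3 -m inch '[[[355,166,-50,-0.64,85],[355,166,-50,-0.64,85],[355,166,-50,-0.64,85],[355,166,-50,-0.64,85],[355,166,-50,-0.64,85]]]' 40; python3 -m inch '[[[120,50,-10,0,85],[120,50,-10,0,85],[120,50,-10,0,85],[120,50,-10,0,85]]]'
```

```text
time: 1.18
tool_pos: [0.4125, -0.3802, 0.1941]
orientation: [3.091, -0.56, 0.001]
contact_force: [0.6, -1.3, 0.1]
gripper_width: 0.997
time: 1.68
tool_pos: [0.5308, -0.3307, 0.1838]
orientation: [-3.092, 0.555, 0.001]
contact_force: [-1.4, 0.0, 0.1]
gripper_width: 0.992
```

Run:
```python
from h import *
s=bot.get_state();im=snap('wrist','w1')
np.savez('w1.npz',tp=s['tool_pos'],o=s['orientation'])
for d in bot.silhouettes('wrist','level'):
    ys,xs=np.nonzero(d['mask']);r=cv2.minAreaRect(np.c_[xs,ys].astype(np.float32));print(round(d['p'],2),np.round(d['extent']),np.round(r[0]),np.round(r[1]),r[2])
```

```text
0.95 [344.  78. 438. 168.] [390. 121.] [ 26. 118.] 48.179832458496094
0.94 [259. 114. 291. 259.] [273. 184.] [ 28. 149.] 1.4144232273101807
0.7 [ 79. 186. 193. 224.] [136. 205.] [ 25. 115.] 83.6598129272461
0.6 [308. 296. 371. 359.] [342. 332.] [36. 71.] 44.383941650390625
```

View pics/w1.png

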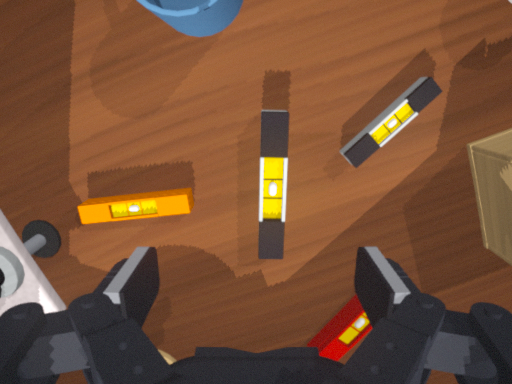

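Wrist view: the target level's top face runs from (275,111) to (271,258), with the bubble at (273,188). Triangulating with the top view.

Run:
```python
from h import *
f=np.load('w1.npz');st={'tool_pos':f['tp'],'orientation':f['o']}
def c1(x,y): return (300+(x+.5)/4.5-.5,150+(y+.5)/4.5-.5)
for w,t in[((275.5,111),(448,122)),((271.5,258),(384,329)),((273,188),(416,227))]:
    print(tri([ray('wrist',w,st),ray('top',c1(*t))]))
t=onz('wrist',(275.5,111),.03,st);b=onz('wrist',(271.5,258),.03,st)
print(t,b,(t+b)/2,np.linalg.norm(t-b),np.arctan2(*(t-b)[[1,0]]))
m=R.from_rotvec(st['orientation']).as_matrix();print(st['tool_pos'],np.arctan2(m[1,0],m[0,0]))
```

```text
(array([ 0.57587496, -0.36439513,  0.02265691]), [np.float64(0.0006702249351019653), np.float64(0.0006702249351021531)])
(array([ 0.44553895, -0.31407081,  0.02823305]), [np.float64(0.0008185343308924273), np.float64(0.000818534330892542)])
(array([ 0.50987883, -0.33934276,  0.02225748]), [np.float64(0.0014548176097704804), np.float64(0.0014548176097705496)])
[ 0.57693975 -0.36374277  0.03      ] [ 0.4470143  -0.31369973  0.03      ] [ 0.51197702 -0.33872125  0.03      ] 0.13922976263476178 -0.36765454482626986
[ 0.53079024 -0.33074301  0.18380636] -0.355170431955403
```

```bash
python3 -m inch '[[[-20,-7.5,-60,-0.012,85],[-20,-7.5,-110,-0.012,85],[-20,-7.5,-150,-0.012,85],[-20,-7.5,-175,-0.012,85],[-20,-7.5,-175,-0.012,85]]]'; python3 -m inch '[[[0,0,0,0,15],[0,0,0,0,15],[0,0,0,0,15],[0,0,0,0,15],[0,0,0,0,15]]]' 40
```

```text
time: 2.4
tool_pos: [0.5085, -0.3385, 0.0079]
orientation: [-3.086, 0.578, 0.005]
contact_force: [-0.9, 0.2, 0.6]
gripper_width: 0.993
time: 3.02
tool_pos: [0.5113, -0.339, 0.0101]
orientation: [3.088, -0.575, 0.002]
contact_force: [-1.0, -0.4, 7.2]
gripper_width: 0.272
```

```bash
python3 -m inch '[[[0,0,60,0,15],[0,0,120,0.1,15],[0,0,180,0.3,15],[0,50,210,0.5,15],[0,100,210,0.7,15]]]'
python3 - <<'E'
from h import *
im=snap('wrist','w2');im=snap('side','side1')
cv2.imwrite('pics/side1c.png',cv2.resize(im[100:230,200:340,::-1],None,fx=4.5,fy=4.5,interpolation=cv2.INTER_CUBIC))
E
```

```text
time: 3.65
tool_pos: [0.5119, -0.2384, 0.2218]
orientation: [3.104, 0.468, 0.006]
contact_force: [1.1, -0.0, -2.8]
gripper_width: 0.271
```

View pics/side1c.png

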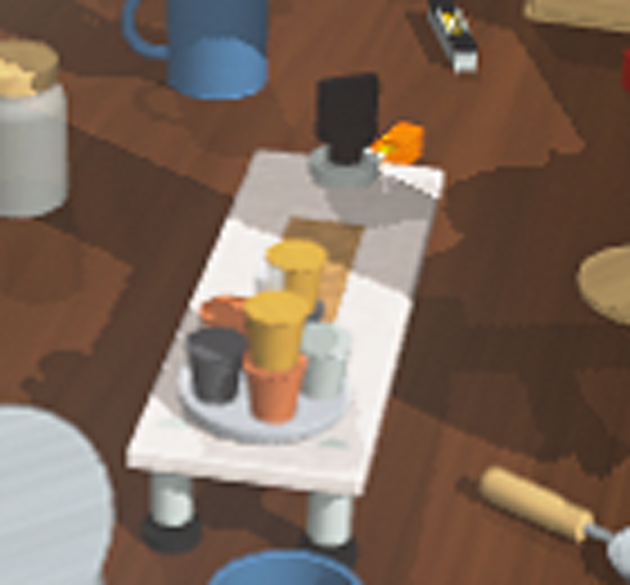

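View pics/w2.png

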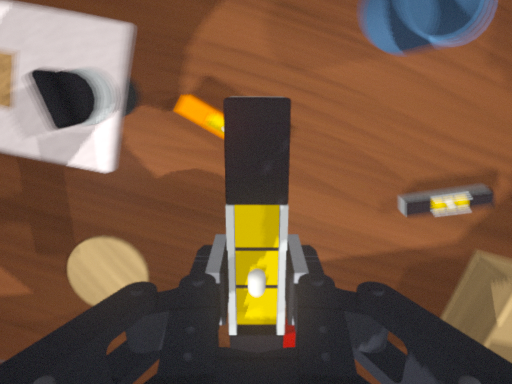

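Side view: the level is off the dresser and held; shelf corners are visible at crop (255,150), (443,172), (127,465) and (362,492). Triangulating them against the top view.

Run:
```python
from h import *
def c2(x,y): return (160+(x+.5)/4.5-.5,150+(y+.5)/4.5-.5)
def cs(x,y): return (200+(x+.5)/4.5-.5,100+(y+.5)/4.5-.5)
P=[]
for s,t in[((255,150),(676,66)),((443,172),(697,280)),((127,462),(47,113)),((362,488),(60,332)),((290,217),(520,149)),((362,226),(527,222)),((348,97),(650,160))]:
    x,r=tri([ray('side',cs(*s)),ray('top',c2(*t))]);P.append(x);print(np.round(x,4),np.round(r,4))
P=np.array(P);c=P[:4].mean(0);yd=P[2]+P[3]-P[0]-P[1];yd/=np.linalg.norm(yd);print(c,yd,np.arctan2(yd[1],yd[0]))
print('shelf mid from corners, cork at',c+0*yd)
s=bot.get_state();print(proj('wrist',s['tool_pos'],s), proj('wrist',s['tool_pos']+np.array([0,0,.019]),s))
m=R.from_rotvec(s['orientation']).as_matrix();print(s['tool_pos'],np.arctan2(m[1,0],m[0,0]))
```

```text
[ 0.6044 -0.1077  0.0656] [0.0001 0.0001]
[ 0.4739 -0.1162  0.0648] [0.0005 0.0005]
[0.5774 0.2747 0.069 ] [0.0018 0.0018]
[0.4463 0.2635 0.07  ] [0.0006 0.0006]
[ 0.5544 -0.0117  0.0718] [0.0015 0.0015]
[ 0.5088 -0.0153  0.0711] [0.0002 0.0002]
[ 0.5356 -0.0835  0.1273] [0.0006 0.0006]
[0.52551699 0.07855651 0.06737512] [-0.07157516  0.99737139  0.01128312] 1.6424373097032179
shelf mid from corners, cork at [0.52551699 0.07855651 0.06737512]
[258.5934192  253.72317739] [258.78912143 274.96800367]
[ 0.51049244 -0.23422631  0.21996195] 0.30278040516167437
```

```bash
python3 -m inch '[[[14,60,0,0.18,15],[14,120,0,0.36,15],[14,180,0,0.54,15],[14,240,0,0.72,15],[14,303,0,0.9,15]]]'; python3 -m inch '[[[0,0,0,0.18,15],[0,0,0,0.36,15],[0,0,-40,0.405,15],[0,0,-80,0.405,15],[0,0,-80,0.405,15]]]'
python3 - <<'E'
from h import *
snap('side','side2');s=bot.get_state();snap('wrist','w3');im=snap('top','top2')
cv2.imwrite('pics/top2c.png',cv2.resize(im[140:250,160:330,::-1],None,fx=4.5,fy=4.5,interpolation=cv2.INTER_CUBIC))
m=R.from_rotvec(s['orientation']).as_matrix();print(s['tool_pos'],np.arctan2(m[1,0],m[0,0]))
E
```

```text
time: 4.38
tool_pos: [0.5246, 0.0656, 0.2191]
orientation: [2.594, 1.773, -0.0]
contact_force: [1.5, 0.1, -1.6]
gripper_width: 0.273
time: 5.0
tool_pos: [0.5224, 0.0638, 0.1368]
orientation: [-2.187, -2.249, 0.007]
contact_force: [0.0, -0.7, -0.7]
gripper_width: 0.274
[0.52394196 0.06382939 0.13875885] 1.5988474197413423
```

View pics/w3.png

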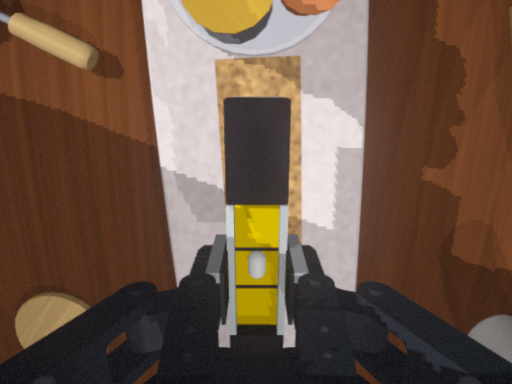

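View pics/top2c.png

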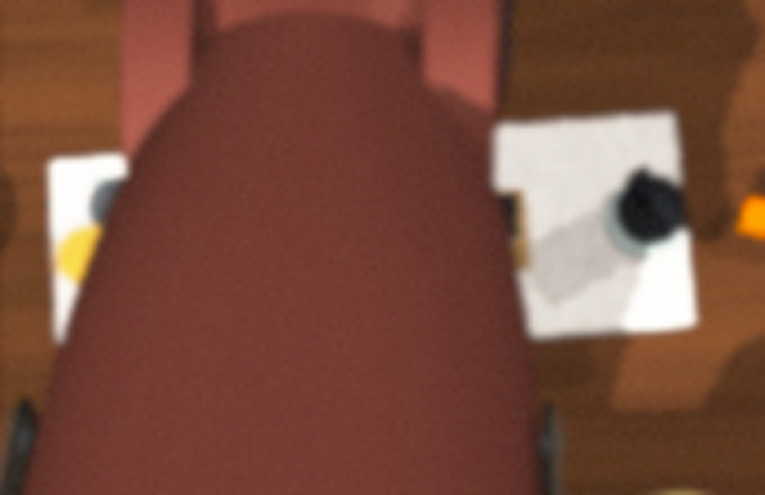

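Wrist view: the level (columns 224–291) sits centred over the cork strip (216–300) with a small yaw error. Lowering now.

```bash
python3 -m inch '[[[0,1,-25,0.03,15],[0,1,-44,0.03,15],[0,1,-48,0.03,15],[0,1,-50,0.03,15]]]'; python3 -m inch '[[[0,0,-2,0,15],[0,0,-4,0,15]]]'
```

```text
time: 5.65
tool_pos: [0.5258, 0.0649, 0.0904]
orientation: [2.155, 2.284, 0.002]
contact_force: [0.1, 0.5, -1.5]
gripper_width: 0.275
time: 5.9
tool_pos: [0.5253, 0.0649, 0.0857]
orientation: [2.155, 2.285, 0.001]
contact_force: [0.1, -0.1, -1.8]
gripper_width: 0.273
```

```bash
python3 -m inch '[[[0,0,-1.5,0,15],[0,0,-3,0,15]]]'; python3 -m inch '[[[0,0,-1.5,0,15],[0,0,-2,0,15]]]'
```

```text
time: 6.15
tool_pos: [0.5249, 0.0648, 0.0823]
orientation: [2.155, 2.285, 0.0]
contact_force: [-1.6, -2.0, 3.4]
gripper_width: 0.269
time: 6.4
tool_pos: [0.5254, 0.0646, 0.0811]
orientation: [2.155, 2.284, 0.001]
contact_force: [-3.4, -2.8, 15.0]
gripper_width: 0.267
```

Contact. Opening slightly to release, then rising and looking.

```bash
python3 -m inch '[[[0,0,2,0,50],[0,0,2,0,60],[0,0,2,0,60],[0,0,30,0,60],[0,0,80,0,60]]]'; python3 -m inch '[[[0,0,0,0,60],[0,0,0,0,60]]]'
python3 - <<'E'
from h import *
s=bot.get_state();np.savez('w4.npz',tp=s['tool_pos'],o=s['orientation']);snap('wrist','w4')
m=R.from_rotvec(s['orientation']).as_matrix();print(s['tool_pos'],np.arctan2(m[1,0],m[0,0]))
E
```

```text
time: 7.02
tool_pos: [0.5234, 0.065, 0.1595]
orientation: [-2.153, -2.283, 0.004]
contact_force: [1.4, -0.3, 0.6]
gripper_width: 0.702
time: 7.28
tool_pos: [0.5246, 0.065, 0.1598]
orientation: [-2.155, -2.285, 0.0]
contact_force: [-0.1, 0.3, -0.3]
gripper_width: 0.708
[0.52458463 0.06497407 0.15976171] 1.6293664229361349
```

View pics/w4.png

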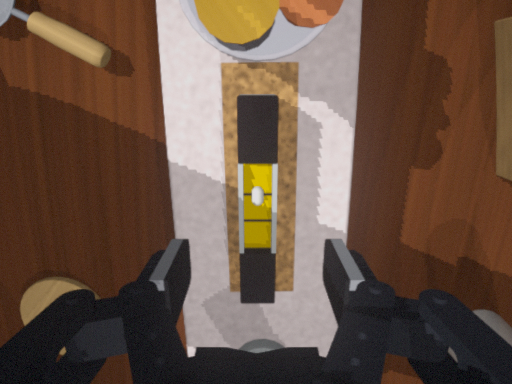

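The level lies on the cork: its top face spans rows 95–303 and the strip rows 62–292. Checking how well it is centred, allowing for parallax.

Run:
```python
from h import *
f=np.load('w4.npz');st={'tool_pos':f['tp'],'orientation':f['o']}
zs=.072
C=[onz('wrist',p,zs,st) for p in[(222,62),(298,63),(294,292),(230,291)]]
c=np.mean(C,0);d=C[0]+C[1]-C[2]-C[3];print('cork',c,np.linalg.norm(d)/2,np.arctan2(d[1],d[0]),np.linalg.norm(C[0]-C[1]))
L=[onz('wrist',p,zs+.03,st) for p in[(237,95),(279,95),(275,303),(240,303)]]
l=np.mean(L,0);e=L[0]+L[1]-L[2]-L[3];print('lev',l,np.linalg.norm(e)/2,np.arctan2(e[1],e[0]))
u=d/np.linalg.norm(d);print('along',(l-c)@u,'across',(l-c)@np.array([u[1],-u[0],0]))
```

```text
cork [0.52810543 0.07171495 0.072     ] 0.1684821092407354 1.6411721327805506 0.04893668002370419
lev [0.52584045 0.06676799 0.102     ] 0.13785070554751647 1.627728016372477
along -0.004775442574778825 across -0.0026072337696756006
```

```bash
python3 -m inch '[[[4,-47,0,0,0],[4,-47,0,0,0],[4,-47,-10,0,0],[4,-47,-30,0,0],[4,-47,-45,0,0]]]'; python3 -m inch '[[[0,0,-3,0,0],[0,0,-6,0,0],[0,0,-9,0,0]]]'
```

```text
time: 7.95
tool_pos: [0.5279, 0.0188, 0.1134]
orientation: [-2.153, -2.285, 0.002]
contact_force: [-0.1, 0.4, 0.3]
gripper_width: -0.002
time: 8.32
tool_pos: [0.5292, 0.018, 0.1065]
orientation: [2.155, 2.285, 0.001]
contact_force: [0.5, -0.4, -0.1]
gripper_width: 0.005
```

```bash
python3 -m inch '[[[0,0,-2,0,0],[0,0,-4,0,0]]]'; python3 -m inch '[[[0,0,-1,0,0],[0,0,-2,0,0]]]'
```

```text
time: 8.57
tool_pos: [0.529, 0.0179, 0.1023]
orientation: [2.155, 2.285, 0.0]
contact_force: [-0.4, 0.4, 0.3]
gripper_width: -0.003
time: 8.82
tool_pos: [0.5289, 0.0179, 0.1003]
orientation: [2.155, 2.285, 0.0]
contact_force: [-1.8, 0.3, 7.9]
gripper_width: 0.001
```

```bash
python3 -m inch '[[[0,0,-1,0,0],[0,0,-2,0,0],[0,0,-2,0,0]]]'; python3 -m inch '[[[0,0,-0.5,0,0],[0,0,-0.5,0,0],[0,0,-0.5,0,0],[0,0,-0.5,0,0],[0,0,-0.5,0,0]]]'
python3 - <<'E'
from h import *
s=bot.get_state();print(s['contact_force'],s['time']);np.savez('w5.npz',tp=s['tool_pos'],o=s['orientation']);snap('wrist','w5')
E
```

```text
time: 9.2
tool_pos: [0.5294, 0.0179, 0.0999]
orientation: [2.154, 2.284, 0.002]
contact_force: [-5.4, 0.4, 19.2]
gripper_width: 0.004
time: 9.82
tool_pos: [0.5295, 0.0179, 0.0998]
orientation: [2.154, 2.284, 0.002]
contact_force: [-6.3, 0.4, 24.1]
gripper_width: 0.001
[-6.28962333  0.40653374 24.05016456] 9.825
```

View pics/w5.png

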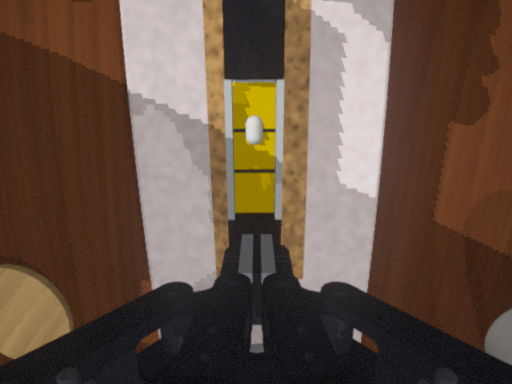

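Pressed at 24 N: lines at rows 130 and 171, bubble at about row 130, so roughly 9 mm (0.022 rad) towards the turntable end and at rest. That calls for about 1.1 rad clockwise. Moving over the knob to look.

```bash
python3 -m inch '[[[0,0,40,0,0],[2,-20,90,0,60],[8,-70,121,0,60],[8,-103,121,0,60],[8,-103,121,0,60]]]'; python3 -m inch '[[[0,0,0,0,60],[0,0,0,0,60]]]';  python3 - <<'E'
from h import *
s=bot.get_state();np.savez('w6.npz',tp=s['tool_pos'],o=s['orientation']);snap('wrist','w6');print(s['tool_pos'])
print(s['joint_pos'])
for d in bot.silhouettes('wrist','knob_bar')[:2]:
    ys,xs=np.nonzero(d['mask']);r=cv2.minAreaRect(np.c_[xs,ys].astype(np.float32));print(round(d['p'],2),np.round(d['extent']),r)
E
```

```text
time: 10.5
tool_pos: [0.537, -0.0871, 0.2189]
orientation: [2.158, 2.282, 0.0]
contact_force: [-0.6, 0.4, 0.1]
gripper_width: 0.704
time: 10.75
tool_pos: [0.5366, -0.0841, 0.2184]
orientation: [-2.154, -2.286, 0.0]
contact_force: [-0.1, 0.4, -0.8]
gripper_width: 0.703
[ 0.53658249 -0.0840685   0.21836734]
[-2.90146742e-01  3.33084837e-01 -1.27933743e-01  1.11053111e+00
  1.78423554e-04  1.22102938e+00]
0.59 [235.   0. 271.  83.] ((252.5, 40.0), (80.0, 35.0), 90.0)
0.57 [235. 164. 285. 219.] ((254.8000030517578, 186.4000244140625), (53.75872039794922, 60.71573257446289), 71.56504821777344)
```

View pics/w6.png

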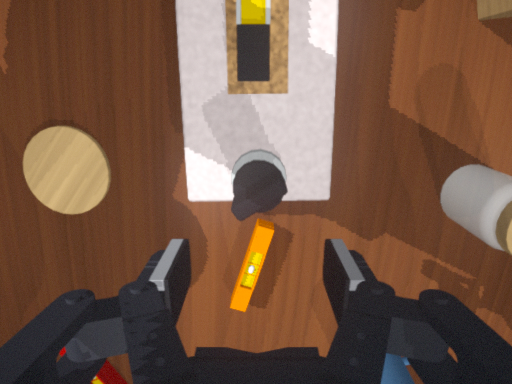

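Run:
```python
from h import *
im=cv2.imread('pics/w6.png');a=np.clip(im[140:230,205:315].astype(float)*2.2,0,255).astype(np.uint8)
cv2.imwrite('pics/w6c.png',cv2.resize(a,None,fx=6,fy=6,interpolation=cv2.INTER_CUBIC))
```

```text
(no output)
```

View pics/w6c.png

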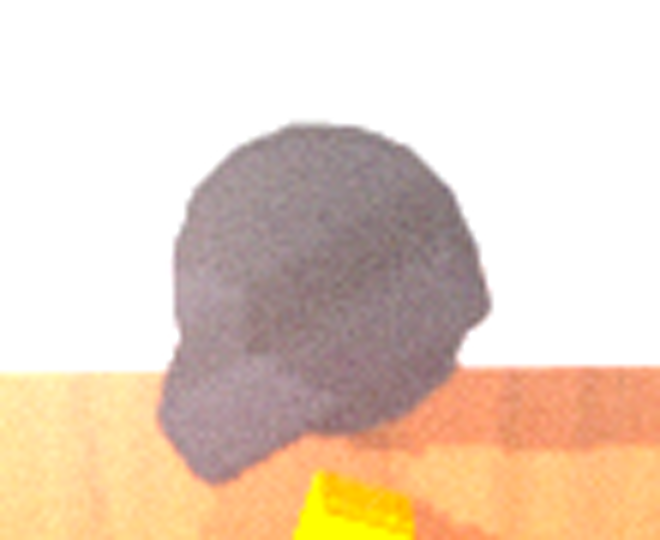

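Run:
```python
from h import *
im=cv2.imread('pics/w6.png');g=cv2.GaussianBlur(im[140:230,205:315],(0,0),1).astype(float).mean(2)
a=np.clip((g-20)/(75-20)*255,0,255).astype(np.uint8);print(np.percentile(g[30:75,30:75],[5,50,95]))
cv2.imwrite('pics/w6d.png',cv2.applyColorMap(cv2.resize(a,None,fx=6,fy=6,interpolation=cv2.INTER_CUBIC),cv2.COLORMAP_JET))
```

```text
[58.         65.         78.66666667]
```

View pics/w6d.png

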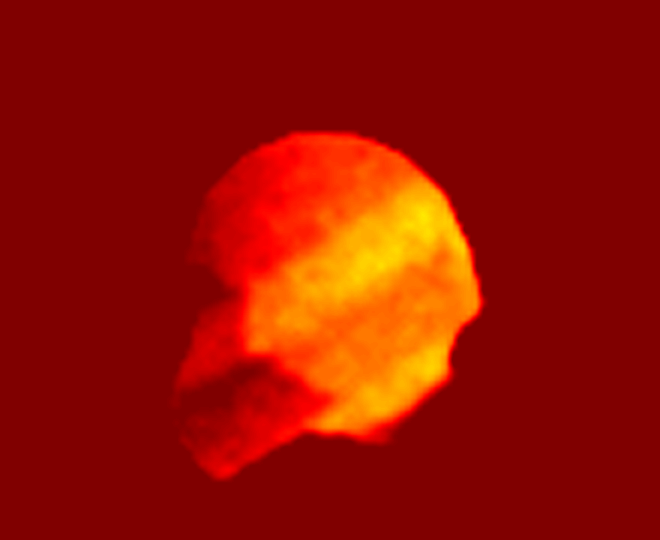

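```bash
cat > fit.py <<'E'
from h import *
import sys
def overlay(im,st,cx,cy,zt,th,x0,y0,w,h,k,out):
    a=cv2.resize(np.clip((im[y0:y0+h,x0:x0+w].astype(float)-30)*3,0,255).astype(np.uint8),None,fx=k,fy=k,interpolation=cv2.INTER_CUBIC)
    def P(p): u=proj('wrist',p,st);return tuple(int(v) for v in ((u-[x0,y0]+.5)*k-.5))
    ex=np.array([np.cos(th),np.sin(th),0]);ey=np.array([-ex[1],ex[0],0]);c=np.array([cx,cy,0])
    for z,col in((zt,(0,255,0)),(zt-.03,(255,0,0))):
        q=[P(c+sx*.021*ex+sy*.0065*ey+[0,0,z]) for sx,sy in((1,1),(1,-1),(-1,-1),(-1,1))]
        cv2.polylines(a,[np.array(q)],True,col,1)
    t=[P(c+.021*np.array([np.cos(v),np.sin(v),0])+[0,0,zt-.03]) for v in np.linspace(0,6.28,40)]
    cv2.polylines(a,[np.array(t)],True,(0,0,255),1)
    cv2.imwrite(out,a)
E
python3 - <<'E'
from fit import *
f=np.load('w6.npz');st={'tool_pos':f['tp'],'orientation':f['o']};im=cv2.imread('pics/w6.png')
def cc(x,y): return (205+(x+.5)/6-.5,140+(y+.5)/6-.5)
zt=.139
a=onz('wrist',cc(215,480),zt,st);b=onz('wrist',cc(485,305),zt,st);d=b-a;th=np.arctan2(d[1],d[0]);print(a,b,np.linalg.norm(d),th)
n=np.array([-np.sin(th),np.cos(th),0]);c=(a+b)/2
if (n@[0,1,0])<0:n=-n
c=c+.0065*n;print(c)
overlay(im,st,c[0],c[1],zt,th,205,130,110,100,6,'pics/o1.png')
E
```

```text
[ 0.52675246 -0.09858867  0.139     ] [ 0.55638254 -0.0755245   0.139     ] 0.03754860716653714 0.661433167811303
[ 0.53757489 -0.08192735  0.139     ]
```

View pics/o1.png

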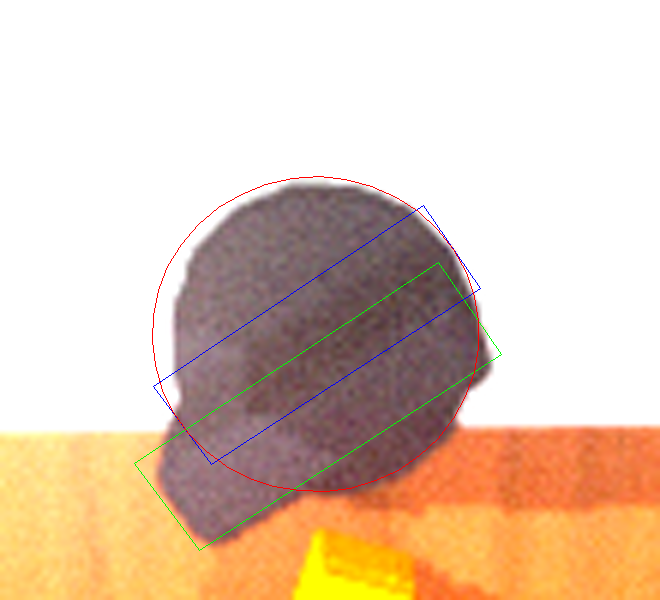

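Run:
```python
from fit import *
f=np.load('w6.npz');st={'tool_pos':f['tp'],'orientation':f['o']};im=cv2.imread('pics/w6.png')
for z in(.06,.065,.07,.075):
    print(z,np.linalg.norm(onz('wrist',(188,201),z,st)-onz('wrist',(330,199.5),z,st)))
def cc(x,y): return (205+(x+.5)/6-.5,140+(y+.5)/6-.5)
for zt in (.12,.13):
    for dx,dy,th in((0,0,.62),):
        a=onz('wrist',cc(215,480),zt,st);b=onz('wrist',cc(485,305),zt,st);c=(a+b)/2;n=np.array([-np.sin(th),np.cos(th),0]);c=c+.0065*n;print(zt,c)
        overlay(im,st,c[0],c[1],zt,th,205,130,110,100,6,f'pics/o_{int(zt*1000)}.png')
# top-down tri of knob bar top via side picture
```

```text
0.06 0.13274967867341875
0.065 0.1305443589179692
0.07 0.12833903916251976
0.075 0.12613371940707022
0.12 [ 0.53854884 -0.08829852  0.12      ]
0.13 [ 0.53814986 -0.08486055  0.13      ]
```

View pics/o_120.png

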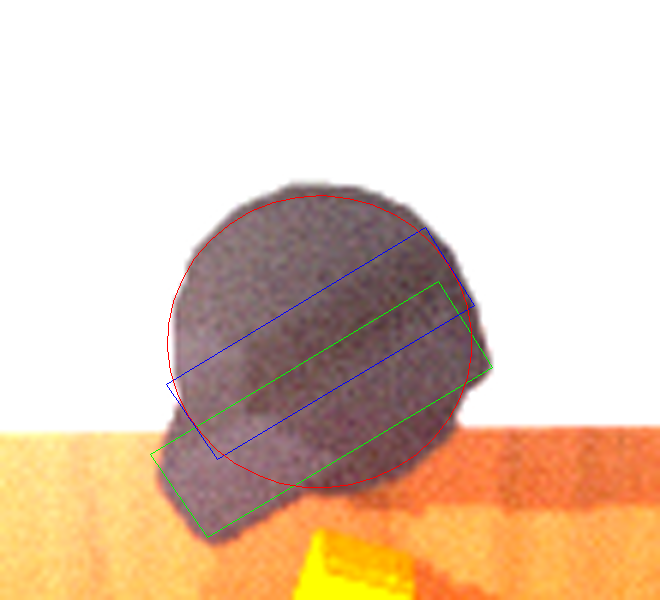

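```bash
python3 -m inch '[[[0,0,0,0.18,60],[0,0,0,0.36,60],[0,0,0,0.54,60],[0,0,0,0.72,60],[0,0,0,0.9,60]]]'; python3 -m inch '[[[0,0,0,0.18,60],[0,0,0,0.36,60],[0,0,0,0.54,60],[0,0,0,0.72,60],[0,0,0,0.9,60]]]'; python3 -m inch '[[[0,0,0,0.18,60],[0,0,0,0.36,60],[0,0,0,0.36,60],[0,0,0,0.36,60]]]';  python3 - <<'E'
from h import *
s=bot.get_state();np.savez('w7.npz',tp=s['tool_pos'],o=s['orientation']);snap('wrist','w7');print(s['tool_pos'])
m=R.from_rotvec(s['orientation']).as_matrix();print(np.arctan2(m[1,0],m[0,0]))
print(s['joint_pos'])
im=cv2.imread('pics/w7.png');cv2.imwrite('pics/w7c.png',cv2.resize(np.clip((im[110:260,160:350].astype(float)-25)*2.5,0,255).astype(np.uint8),None,fx=4,fy=4,interpolation=cv2.INTER_CUBIC))
E
```

```text
time: 11.48
tool_pos: [0.5368, -0.0844, 0.2186]
orientation: [-0.936, -2.998, -0.0]
contact_force: [-0.1, -0.6, 1.8]
gripper_width: 0.704
time: 12.1
tool_pos: [0.5368, -0.0844, 0.2186]
orientation: [0.461, -3.107, -0.0]
contact_force: [0.2, 0.6, 0.1]
gripper_width: 0.703
time: 12.6
tool_pos: [0.5368, -0.0848, 0.2186]
orientation: [0.994, -2.98, -0.0]
contact_force: [-0.3, 0.4, -0.2]
gripper_width: 0.703
[ 0.53678361 -0.08475386  0.21861894]
-2.4974368671126728
[-2.91161987e-01  3.33016729e-01 -1.27355494e-01  1.11056463e+00
  1.66803455e-05 -9.35317770e-01]
```

View pics/w7c.png

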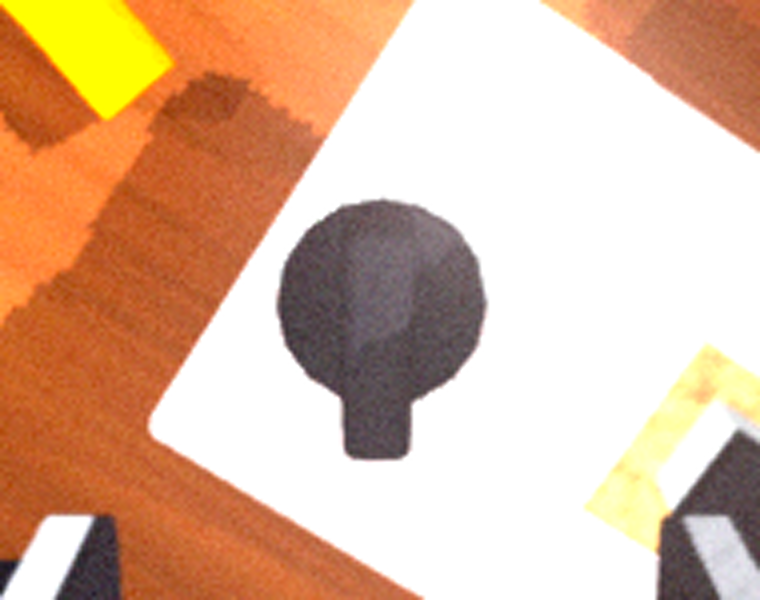

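Run:
```python
from fit import *
F=[]
for n in('w6','w7'):
    f=np.load(n+'.npz');F.append({'tool_pos':f['tp'],'orientation':f['o']})
a,b=F
q=lambda x,y,k,x0,y0:((x+.5)/k-.5+x0,(y+.5)/k-.5+y0)
print('corner',tri([ray('wrist',q(490,305,6,205,140),a),ray('wrist',q(344,459,4,160,110),b)]))
print('collar',tri([ray('wrist',q(326,334,6,205,130),a),ray('wrist',q(382,303,4,160,110),b)]))
im=cv2.imread('pics/w7.png')
overlay(im,b,.5385,-.0865,.132,.644,160,110,190,150,4,'pics/o7.png')
overlay(cv2.imread('pics/w6.png'),a,.5385,-.0865,.132,.644,205,130,110,100,6,'pics/o6.png')
```

```text
corner (array([ 0.55725613, -0.0781187 ,  0.13816017]), [np.float64(6.221228100689722e-05), np.float64(6.221228100687626e-05)])
collar (array([ 0.53854537, -0.08461856,  0.1049819 ]), [np.float64(0.0006019436742027899), np.float64(0.0006019436742029887)])
```

View pics/o7.png

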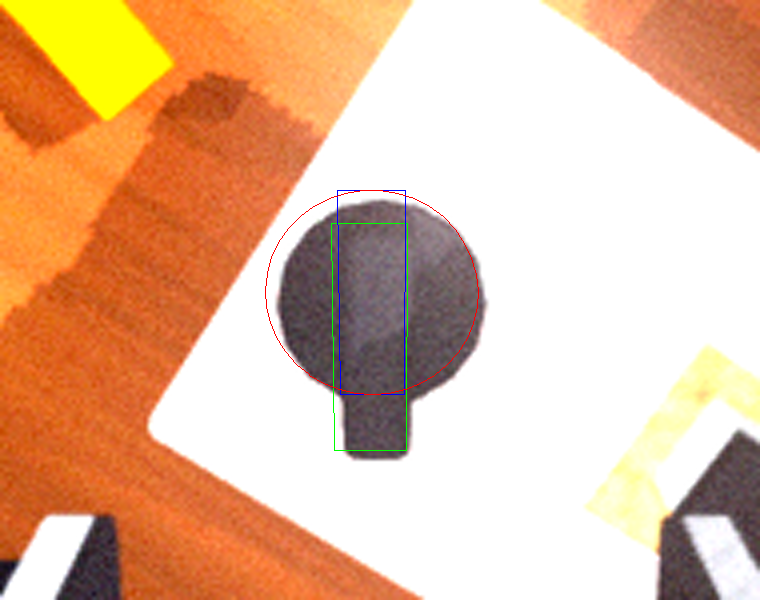

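```bash
python3 -m inch '[[[1,0,-50,0,60],[1,0,-90,0,60],[1,0,-104,0,60],[1,0,-104,0,60]]]'; python3 -m inch '[[[0,0,0,0,30],[0,0,0,0,5],[0,0,0,0,5],[0,0,0,0,5],[0,0,0,0,5]]]' 60
python3 - <<'E'
from h import *
s=bot.get_state();snap('wrist','w8');print(s['tool_pos'],s['torque'],s['contact_force'])
E
```

```text
time: 13.15
tool_pos: [0.5376, -0.085, 0.1146]
orientation: [0.998, -2.978, -0.001]
contact_force: [0.2, -1.1, 0.7]
gripper_width: 0.699
time: 13.78
tool_pos: [0.5387, -0.0854, 0.1159]
orientation: [-0.999, 2.977, -0.002]
contact_force: [-0.5, -0.7, 5.7]
gripper_width: 0.136
[ 0.53867581 -0.08541197  0.11589018] [ 0.10112994  0.31304576 -0.02058722] [-0.5042376  -0.73615717  5.68163329]
```

View pics/w8.png

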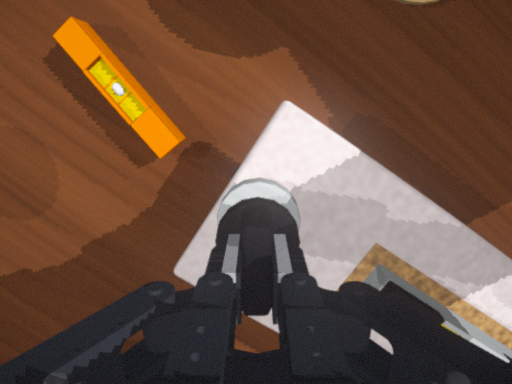

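```bash
python3 -m inch '[[[0,0,1.2,-0.16,5],[0,0,2.3,-0.32,5],[0,0,3.4,-0.48,5],[0,0,4.5,-0.64,5],[0,0,5.5,-0.8,5]]]' 80; python3 -m inch '[[[0,0,1,-0.15,5],[0,0,2,-0.3,5],[0,0,2,-0.3,5],[0,0,2,-0.3,5]]]'
python3 - <<'E'
from h import *
s=bot.get_state();snap('wrist','w9');print(s['tool_pos'],s['torque'],s['contact_force'])
m=R.from_rotvec(s['orientation']).as_matrix();print(np.arctan2(m[1,0],m[0,0]))
E
```

```text
time: 14.45
tool_pos: [0.5382, -0.0853, 0.1207]
orientation: [0.247, 3.131, -0.001]
contact_force: [1.9, -1.1, -1.1]
gripper_width: 0.133
time: 14.95
tool_pos: [0.5382, -0.0852, 0.1227]
orientation: [0.699, 3.062, 0.0]
contact_force: [1.2, 0.1, 4.9]
gripper_width: 0.133
[ 0.53824974 -0.08515688  0.12271269] [0.18628675 0.34127316 0.08757777] [1.20778108 0.06836031 4.89455898]
2.692452795893197
```

View pics/w9.png

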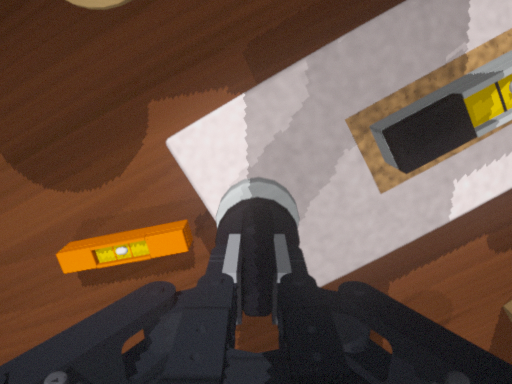

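```bash
python3 -m inch '[[[0,0,0,0,60],[0,0,0,0,60],[0,0,30,0,60],[0,0,80,-0.1,60],[0,40,80,-0.28,60]]]' 40; python3 -m inch '[[[-9,80,-20,-0.18,60],[-9,80,-20,-0.36,60],[-9,80,-20,-0.54,60],[-9,80,-20,-0.72,60],[-9,80,-20,-0.78,60]]]';python3 -m inch '[[[0,0,0,0,60],[0,0,0,0,60]]]'
python3 - <<'E'
from h import *
s=bot.get_state();snap('wrist','w10');print(s['tool_pos'])
m=R.from_rotvec(s['orientation']).as_matrix();print(np.arctan2(m[1,0],m[0,0]))
im=cv2.imread('pics/w10.png');cv2.imwrite('pics/w10c.png',cv2.resize(im[20:220,170:350],None,fx=4,fy=4,interpolation=cv2.INTER_CUBIC)[:600])
E
```

```text
time: 15.62
tool_pos: [0.5402, -0.0468, 0.2055]
orientation: [1.133, 2.923, 0.001]
contact_force: [1.4, 0.2, -1.3]
gripper_width: 0.705
time: 16.25
tool_pos: [0.5286, 0.0351, 0.182]
orientation: [-2.159, -2.282, 0.001]
contact_force: [0.7, -0.2, -0.4]
gripper_width: 0.702
time: 16.5
tool_pos: [0.5287, 0.0349, 0.1821]
orientation: [-2.154, -2.287, 0.0]
contact_force: [-0.4, 0.0, -0.1]
gripper_width: 0.703
[0.52871944 0.03489643 0.18206051]
1.6308061106235463
```

View pics/w10.png

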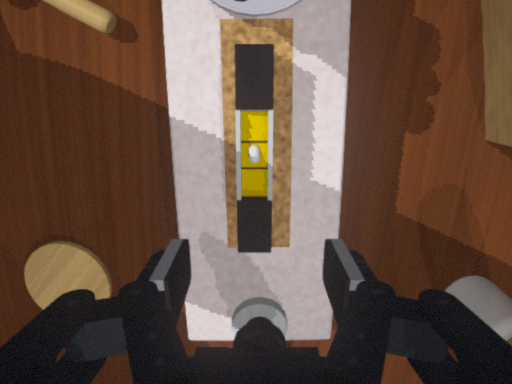

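```bash
cat > bub.py <<'E'
import cv2,numpy as np,sys
def bub(f,c0,c1,r0,r1):
    im=cv2.imread(f).astype(float)[r0:r1,c0:c1];b=im[:,:,0];br=im[:,:,2]
    col=b.max(1); w=np.where(b>110,1.,0)
    ys,xs=np.nonzero(w);print(f,'bubble row',ys.mean()+r0,len(ys),'range',ys.min()+r0,ys.max()+r0)
    e=np.r_[im[:,:3,2].mean(1)];print('edge R',dict(zip(range(r0,r1),e.astype(int))))
E
python3 - <<'E'
from bub import bub
bub('pics/w10.png',244,266,120,190)
bub('pics/w5.png',238,272,95,205)
E
```

```text
pics/w10.png bubble row 153.41477272727272 176 range 145 162
edge R {120: np.int64(171), 121: np.int64(172), 122: np.int64(173), 123: np.int64(173), 124: np.int64(172), 125: np.int64(173), 126: np.int64(172), 127: np.int64(172), 128: np.int64(172), 129: np.int64(170), 130: np.int64(171), 131: np.int64(171), 132: np.int64(173), 133: np.int64(172), 134: np.int64(172), 135: np.int64(173), 136: np.int64(172), 137: np.int64(172), 138: np.int64(173), 139: np.int64(170), 140: np.int64(141), 141: np.int64(87), 142: np.int64(98), 143: np.int64(148), 144: np.int64(170), 145: np.int64(172), 146: np.int64(172), 147: np.int64(171), 148: np.int64(173), 149: np.int64(172), 150: np.int64(172), 151: np.int64(171), 152: np.int64(172), 153: np.int64(171), 154: np.int64(171), 155: np.int64(171), 156: np.int64(170), 157: np.int64(171), 158: np.int64(172), 159: np.int64(172), 160: np.int64(172), 161: np.int64(171), 162: np.int64(170), 163: np.int64(170), 164: np.int64(171), 165: np.int64(170), 166: np.int64(154), 167: np.int64(108), 168: np.int64(79), 169: np.int64(142), 170: np.int64(169), 171: np.int64(
[... 1922 characters left out ...]
9), 170: np.int64(56), 171: np.int64(47), 172: np.int64(84), 173: np.int64(129), 174: np.int64(147), 175: np.int64(148), 176: np.int64(148), 177: np.int64(148), 178: np.int64(148), 179: np.int64(147), 180: np.int64(148), 181: np.int64(148), 182: np.int64(148), 183: np.int64(148), 184: np.int64(148), 185: np.int64(148), 186: np.int64(148), 187: np.int64(147), 188: np.int64(148), 189: np.int64(148), 190: np.int64(148), 191: np.int64(148), 192: np.int64(148), 193: np.int64(148), 194: np.int64(147), 195: np.int64(148), 196: np.int64(148), 197: np.int64(148), 198: np.int64(147), 199: np.int64(148), 200: np.int64(147), 201: np.int64(147), 202: np.int64(147), 203: np.int64(147), 204: np.int64(149)}
```

View pics/w10c.png

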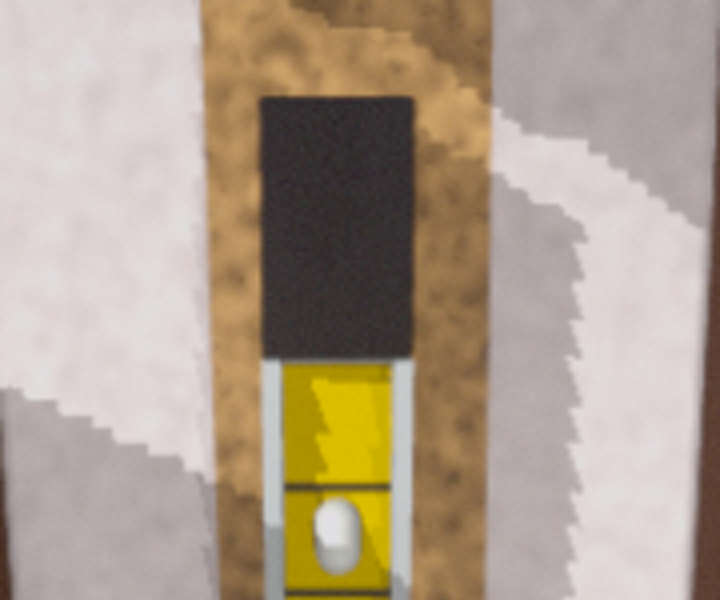

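Bubble at row 153.4, between lines at 141.4 and 167.6, so about 0.7 mm off centre. Now the final press on the same black end.

```bash
python3 -m inch '[[[0,-17,0,0,0],[0,-17,-20,0,0],[0,-17,-40,0,0],[0,-17,-60,0,0],[0,-17,-69,0,0]]]'; python3 -m inch '[[[0,0,-2,0,0],[0,0,-4,0,0]]]'; python3 -m inch '[[[0,0,-1,0,0],[0,0,-2,0,0]]]'
```

```text
time: 17.18
tool_pos: [0.5282, 0.0171, 0.1122]
orientation: [-2.155, -2.285, 0.002]
contact_force: [0.3, 0.7, 1.0]
gripper_width: 0.001
time: 17.42
tool_pos: [0.5293, 0.0176, 0.1097]
orientation: [2.155, 2.285, 0.001]
contact_force: [-0.4, 0.4, -0.7]
gripper_width: -0.001
time: 17.68
tool_pos: [0.5291, 0.0179, 0.1075]
orientation: [2.155, 2.285, 0.001]
contact_force: [-0.6, -0.8, -0.2]
gripper_width: -0.001
```

```bash
python3 -m inch '[[[0,0,-1,0,0],[0,0,-2,0,0]]]'; python3 -m inch '[[[0,0,-1,0,0],[0,0,-1.5,0,0]]]'
```

```text
time: 17.92
tool_pos: [0.5288, 0.018, 0.1052]
orientation: [2.155, 2.286, 0.0]
contact_force: [-0.0, -0.7, 0.0]
gripper_width: 0.003
time: 18.18
tool_pos: [0.5291, 0.018, 0.1045]
orientation: [2.155, 2.285, 0.001]
contact_force: [-3.0, 0.6, 13.7]
gripper_width: 0.008
```

```bash
python3 -m inch '[[[0,0,-1,0,0],[0,0,-1.5,0,0],[0,0,-1.5,0,0],[0,0,-1.5,0,0],[0,0,-1.5,0,0]]]'; python3 -m inch '[[[0,0,0,0,0],[0,0,0,0,0],[0,0,0,0,0],[0,0,0,0,0],[0,0,0,0,0]]]'
python3 - <<'E'
from h import *
s=bot.get_state();print(s['contact_force'],s['time'])
im=snap('wrist','w11');snap('side','side3')
g=im[:,240:270]
print('line rows R:',[(r,int(im[r,236:243,0].mean())) for r in range(60,215) if im[r,236:243,0].mean()<110])
b=im[60:215,238:272,2];ys,xs=np.nonzero(b>110);print(ys.mean()+60,ys.min()+60,ys.max()+60,len(ys))
E
```

```text
time: 18.8
tool_pos: [0.5295, 0.0179, 0.1043]
orientation: [2.154, 2.284, 0.002]
contact_force: [-7.1, 0.3, 24.7]
gripper_width: 0.001
time: 19.42
tool_pos: [0.5295, 0.018, 0.1043]
orientation: [2.154, 2.284, 0.002]
contact_force: [-7.4, 1.1, 24.6]
gripper_width: -0.002
[-7.36739425  1.1208086  24.6327037 ] 19.425
line rows R: [(60, 44), (61, 45), (62, 45), (63, 45), (64, 46), (65, 46), (66, 45), (67, 47), (68, 47), (69, 47), (70, 47), (71, 47), (72, 46), (73, 49), (74, 47), (75, 47), (76, 46), (77, 41), (78, 58), (79, 105), (128, 62), (129, 47), (130, 66), (168, 91), (169, 50), (170, 53), (171, 103), (212, 72), (213, 42), (214, 37)]
141.16513761467888 79 160 436
```

View pics/w11.png

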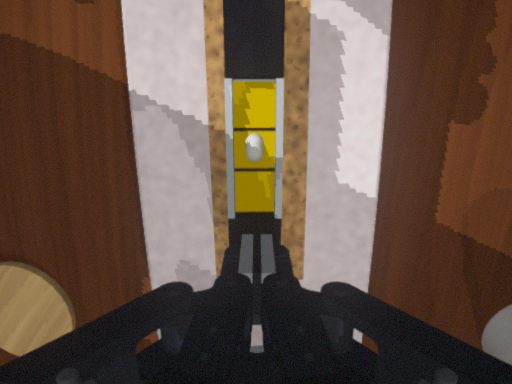

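View pics/side3.png

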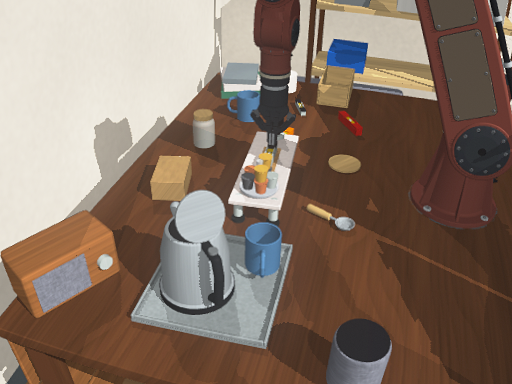

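```bash
python3 -m inch '[[[0,0,0,0,0],[0,0,0,0,0],[0,0,0,0,0],[0,0,0,0,0],[0,0,0,0,0]]]'
python3 - <<'E'
from h import *
snap('wrist','w12')
for n in('w11','w12'):
    im=cv2.imread(f'pics/{n}.png');b=im[110:200,240:270,0];ys,xs=np.nonzero(b>110);m=ys.mean()+110
    print(n,m,ys.min()+110,ys.max()+110,'mm',(149.3-m)*18/40.6)
E
```

```text
time: 20.15
tool_pos: [0.5295, 0.018, 0.1043]
orientation: [2.154, 2.284, 0.002]
contact_force: [-6.6, 0.8, 24.6]
gripper_width: -0.001
w11 146.5062344139651 133 160 mm 1.238615284448974
w12 146.39303482587064 133 160 mm 1.288802293948981
```

The bubble is stable at about 1.3 mm from centre (limit 2.4 mm) under a steady 24.6 N press. Handing in.

```bash
python3 -c "
from station import bot
print(bot.sign_off())"
```

```text
the job is handed in; nothing more can be done
None
```

I laid the large silver level along the cork strip, let go of it and pressed it flat. I then turned the foot knob until the bubble was between its lines. I handed the job in at about 20 s of the 72 s allowed, with the level still pressed to the shelf.

- **Placing:** The level lay about 5 mm off the strip's centre lengthwise and 3 mm sideways, within the cork.
- **First press:** At 24 N on the black end nearest the knob, the bubble sat about 9.3 mm off centre towards the turntable.
- **Knob:** I gripped the bar and turned it 1.1 rad clockwise. With nothing pressing the level, the bubble was then about 0.7 mm off centre.
- **Final press:** At a steady 24.6 N the bubble read 1.2 to 1.3 mm off centre, about 0.003 rad against the 0.006 allowed. Two pictures about 0.7 s apart agreed.

The bubble is not exactly centred. It was about 0.5 mm further off under the press than without it, and I left it there because it was well inside the limit. The last side picture showed the kettle, mugs, tea jar and pod box apparently where they started. I judged that by eye and did not measure them.

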